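# Gauge the depth of a brush hole

### The arm

A 6-joint arm with a two-finger parallel gripper is mounted at the origin on a cart in front of the work surface, level with it; the furniture and walls round the work are solid. World frame = base frame: x ahead of the robot, y to its left, z up, the work surface at z = 0. Lengths are in mm, angles in rad, forces in N, time in s.
With the tool pointing down it reaches from about 350 to 775 mm from the base axis. Payload 7.3 kg.
Tool frame: the origin (TCP) lies at the very end of the fingers, on their centre line; the grasp point (between the pads) lies bot.grip_point_offset behind it (bot.grip_point_offset is the distance from the TCP to the grasp point, in mm); z points along the fingers, y is the line along which they close (so a half turn about z gives the same grasp; the last joint's range is limited). The gripper opens to 92 mm and grips with 3 to 60 N. Pads are 19 mm wide; open, the fingers measure 130 mm over their backs; the gripper's body (75 mm by 190 mm) begins 47 mm behind the grasp point.
Start: joints at [-1.334, 0.342, 1.524, -0, 1.275, -0.146], TCP at [196.121, -487.013, 226.741] pointing down, gripper open.
Joint ranges: [-2.53, 2.53], [-0.77, 2.02], [0.04, 2.7], [-1, 4.14], [0.28, 2.66], [-3.11, 3.11]. Speed limits (rad/s): [2.57, 2.57, 3.14, 3.14, 3.14, 3.14].

### API

Orientations are given as [roll, pitch, yaw] about the fixed x, y, z axes, in that order (R = Rz(yaw) Ry(pitch) Rx(roll)).
In Python, from plant import bot gives the robot as it stands. The module is installed in compiled form; this text tells all that it offers.
- The arm moves only by the tool carry_out, never from a script. Its argument "plan" is a list of rows, each an object of numbers: "tx", "ty", "tz": the shift along the world's x, y, z in mm; "rx", "ry", "rz": the turn, a rotation vector about the world's x, y, z in rad. A call has 1 to 12 rows; each row shifts and turns the commanded pose from where the row before left it; what a row does not reach is not made up. A row lasts 1/10 s, in which the tool goes at most 50 mm and 8.59 degrees, less where a joint would pass 70% of its speed; a pose out of reach is approached as far as the arm can. A call with a gripper value outside its range is refused whole. "gripper" is the closure, from 0 (fully open) to 1 (shut), set as the call begins (left out, the last holds). The fingers move at their own pace and stop on an object; the grip force is fixed at half the most. Time passes only in rows, so rows that do not move let the fingers close. It gives the time, the measured TCP pose, the force, the opening and the grip force at its end, in the units of the state.
- bot.get_obs(): the state, without advancing time (a new reading comes with each control period).
- bot.capture(name): name is "scene" or "top" or "wrist"; returns the picture (384x512x3 uint8, red, green, blue); there is no depth.
- bot.camera_model(name): a dict with "camera_matrix" (3x3 intrinsics, pixels), "R" (3x3) and "t" (3): a world point X has camera coordinates R X + t. Camera axes: x right, y down, z forward; pixel columns grow to the right and rows downward; lengths in mm; the calibration is good to about 2 mm. A picture is of the moment at which its call begins: read the wrist's pose just before it. camera_model takes no time and is no camera call; for the wrist camera it gives the pose at the moment of the call.
- bot.close_job(): hands the job in; it is judged then, once.
The state is a dict: "time": time; "joint_positions": joint angles; "dq": joint speeds; "tau": joint torques, N m; "tool_pos": TCP position; "tcp_rot": TCP orientation; "contact_force": force on the tool from outside, world axes, zero at the start; "moment": the same for the moment, N m; "grip_width": finger opening in mm; "finger_force": force on a finger pad.
Only numpy, scipy, OpenCV 4.12 (cv2) and the standard library are available. Lean on these libraries where they do the work, as an engineer would, in place of code of your own. Each camera call takes 0.05 s, during which the arm holds its last target. There are 200 camera calls.

### The job

Check how deep the hole in the wooden brush stand is: slide the saddle gauge along the stand, without lifting it off, until its rod is over the hole, then press the rod gently down by its head until it bottoms out and keep it pressed there for a good second. Then push the stop plate down the rod until it lies on the gauge's boss, and leave everything standing so with the rod still on the bottom of the hole; do not disturb the things round about.

Things in the scene. Friction and masses are not known exactly. Their poses are not given: they have to be found in the camera images.
- brush_stand: Oblong wooden block fixed to the table, the half-finished brush stand: 60 mm wide (its x), 220 mm long (its y), top face 92 mm above the table; a 12 mm thick darker foot board of 90 x 250 mm under it. Origin at the centre of its underside. It has one blind hole.
- bore_mouth (a point): Centre of the mouth of the blind hole in the stand's top face: on the centre line, 25 mm from the middle towards the stand's +y end, the robot's left (the stand is turned at most 26 degrees); the gauge, 37 to 75 mm off, may cover it. Round, 16 mm wide, sharp-edged, upright, with a flat bottom that does not give. Its depth is not known: between 32 and 48 mm. Axes as the stand.
- gauge: Loose steel saddle (0.5 to 0.8 kg) astride the block's top, slides along its length (2 to 8 N): plate 76 wide (x), 100 long (y, along the stand), 14 mm thick; cheeks reach 21 mm down the block's sides with 1 mm play each. Upright boss 28 mm across in its middle, top 34 mm above the block. Origin on the rod's axis at the plate's underside, on the block's top face; z up.
- gauge_rod: Round steel rod 12 mm across that slides up and down through the gauge's boss against about 3 N of friction and stays where it is left (60 mm travel). Origin at the centre of its flat lower end, which at the start is 1 to 3 mm above the block's top face, inside the gauge. On its upper end sits a round head 24 mm across and 16 mm high.
- rod_head (a point): Centre of the top face of the rod's round head, 121 mm above the rod's lower end: press here to lower the rod. If the rod stops after a few mm it stands on the stand's top face beside the hole; over the hole it goes down more than 30 mm. Once it stands on the bottom, about 10 N of pressing (at most 30) is right.
- stop_underside (a point): Centre of the underside of the stop plate: a flat bar 110 mm long (along the stand), 26 wide, 10 thick, the rod through its middle. It sits just below the rod's head, goes down with the rod, slides on it against about 4 N of friction and stays where left. Its ribbed ends stick out beyond the head and can be pressed from above, 38 mm from the rod.
- boss_top (a point): Centre of the top of the gauge's boss, on the rod's axis, on which the stop plate comes to lie.
- tape: Roll of tape lying flat, 82 mm across and 18 mm high: leave alone. Origin at the underside.
- red_bottle: Dark red squeeze bottle with a white nozzle, 38 mm wide, 86 mm high: leave alone. Origin at the underside.
- tin: Grey flat tin box 54 x 76 x 23 mm: leave alone. Origin at the underside.
- stone_seal: Upright grey-green stone seal, 24 x 24 x 55 mm: leave alone. Origin at the underside.
Things that resemble listed ones, but are neither listed nor needed, are in the scene too. Of the things that look like the gauge, the larger one is meant.

How it is judged (in metres and radians):
On the way, in this order (a step that is already met when the one before it is completed fails the run):
1. the gauge's rod is over the hole, within 3 mm (horizontal distance between gauge_rod and bore_mouth below 0.003 m), for 0.2 s.
2. the rod has bottomed out in the hole and is held there for 0.8 s with more than 2 N on the bottom, the stop plate still clear of the boss (contact force between gauge_rod and brush_stand above 2 N and z of bore_plug_c0 in the frame of gauge_rod above -0.0075 m and distance between stop_underside and boss_top above 0.004 m), for 0.8 s.
At the end, for the whole second after the job is handed in: The rod's lower end stands on the bottom of the hole (within 1.5 mm), the stop plate lies on the gauge's boss (within 2 mm), the gauge sits flat on the stand (within 2 mm and 0.04 rad), at rest (z of bore_plug_c0 in the frame of gauge_rod above -0.0075 m and z of gauge_rod in the frame of bore_mouth below -0.028 m and distance between stop_underside and boss_top below 0.002 m and z of gauge in the frame of bore_mouth below 0.002 m and angle between gauge's own z axis and vertical below 0.04 rad and linear speed of gauge below 0.01 m/s); the robot touches nothing.
It fails at once if the gauge is lifted off the stand by more than 8 mm or tipped by more than 0.2 rad (z of gauge in the frame of bore_mouth above 0.008 m or angle between gauge's own z axis and vertical above 0.2 rad).
It fails at once if the rod is rammed on the wood with more than 45 N (contact force between gauge_rod and brush_stand above 45 N).
It fails at once if a bystander is moved by more than 15 mm (distance of any of tape, red_bottle, tin, stone_seal from where it was at the start of the episode above 0.015 m).
It also fails if it takes over 61 s, if anything falls off the work surface, if the arm or the gripper's body presses on something with over 40 N, if the wrist force passes 120 N, or if a joint passes its speed limit or range.

## Working session

There is one attempt and no reset: what is moved stays moved. The work goes in short steps, Python scripts to look and compute and a tool call to move; the robot and the scene stay as the last step left them, time stands still between calls to the robot, and variables do not carry over. Pictures are saved under pics/ and viewed, at most 10 in all, crops included, and the job is handed in when it is done.

Besides the shell and the picture viewer there is one more tool, called after ">>>" in YAML: its name, and indented under it one key for each argument. carry_out: Moves the arm, as the interface text tells. Its arguments: {"type":"object","properties":{"plan":{"type":"array"},"gripper":{"type":"number"}},"required":["plan"]}

```bash
mkdir -p pics; python3 - <<'E'
from plant import bot
import cv2,numpy as np
print(bot.get_obs()); print(bot.grip_point_offset)
a=[]
for n in("scene","top"):
    im=bot.capture(n)[:,:,::-1]; cv2.imwrite(f"pics/{n}0.png",im)
    m=bot.camera_model(n); print(n,m['camera_matrix'].tolist(),np.round(m['R'],3).tolist(),np.round(m['t'],1), np.round(-m['R'].T@m['t']))
E
```

```text
{'time': 0.0, 'joint_positions': array([-1.33401053e+00,  3.42693789e-01,  1.52499278e+00, -2.88102281e-05,
        1.27535754e+00, -1.46028901e-01]), 'dq': array([ 0.00045067,  0.00073223,  0.00057435,  0.00134666,  0.00193812,
       -0.00017697]), 'tau': array([-1.22250778e-03, -4.31246281e+01, -2.44219655e+01,  7.16268551e-02,
        5.59550640e-02, -1.17703407e-04]), 'tool_pos': array([ 196.01192988, -486.62162464,  226.06842059]), 'tcp_rot': array([-3.14015264e+00, -1.83945519e-04,  3.82822972e-01]), 'contact_force': array([-0.52240289,  0.16800448,  0.57961245]), 'moment': array([ 0.01623982,  0.01112467, -0.04227495]), 'finger_force': 0.0, 'grip_width': 91.77290829837426}
18.8
scene [[438.98317207290944, 0.0, 254.25298987512326], [0.0, 438.98317207290944, 192.4568547099101], [0.0, 0.0, 1.0]] [[-0.484, -0.875, -0.008], [-0.671, 0.377, -0.639], [0.562, -0.304, -0.769]] [497.5 424.5 685.8] [140. 484. 803.]
top [[421.63945187486655, 0.0, 248.02076626193048], [0.0, 421.63945187486655, 186.89150606211393], [0.0, 0.0, 1.0]] [[-0.004, -1.0, 0.016], [-0.982, 0.001, -0.188], [0.188, -0.016, -0.982]] [191.9 619.2 919.2] [ 436.  207. 1016.]
```

View pics/scene0.png

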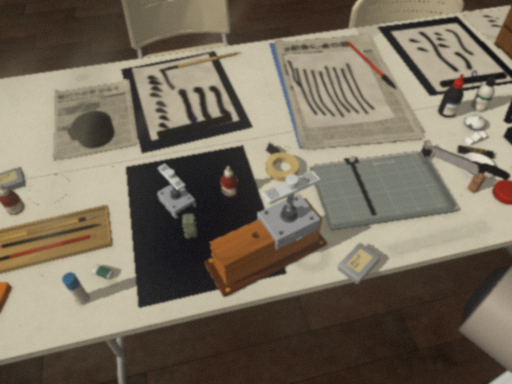

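View pics/top0.png

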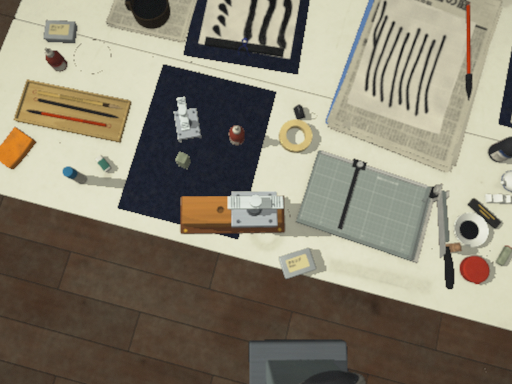

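The scene view shows the stand at (265,250), with the gauge on it at (290,215). The top view shows the stand at (232,214), the hole at about (220,210) and the gauge at (257,208). Two things look like the gauge: the one on the stand, top (257,208), and the small one on the black mat, top (185,120). The larger one, astride the stand, fits the description. I'll enlarge to confirm.

```bash
cat > h.py <<'E'
import numpy as np,cv2
from plant import bot
def ray(n,u,v,z,m=None):
    m=m or bot.camera_model(n); R,t=np.array(m['R']),np.array(m['t'])
    d=R.T@np.linalg.solve(m['camera_matrix'],[u,v,1.]); c=-R.T@t
    return c+d*(z-c[2])/d[2]
def proj(n,X,m=None):
    m=m or bot.camera_model(n); p=np.array(m['camera_matrix'])@(np.array(m['R'])@X+m['t']); return p[:2]/p[2]
E
python3 - <<'E'
from h import *
a=cv2.imread("pics/top0.png")[180:250,170:300]; b=cv2.imread("pics/scene0.png")[160:300,200:335]
A=cv2.resize(a,None,fx=5,fy=5,interpolation=cv2.INTER_CUBIC)
cv2.imwrite("pics/c1.png",A)
im=cv2.imread("pics/top0.png"); hsv=cv2.cvtColor(im,cv2.COLOR_BGR2HSV)
# wood top: bright orange
m=cv2.inRange(hsv,(5,120,60),(20,255,255)); m[:180]=0;m[250:]=0;m[:,:170]=0;m[:,300:]=0
c=max(cv2.findContours(m,0,2)[0],key=cv2.contourArea); print(cv2.boundingRect(c),cv2.minAreaRect(c))
E
```

```text
(180, 196, 104, 37) ((231.5, 214.0), (36.0, 103.0), 90.0)
```

View pics/c1.png

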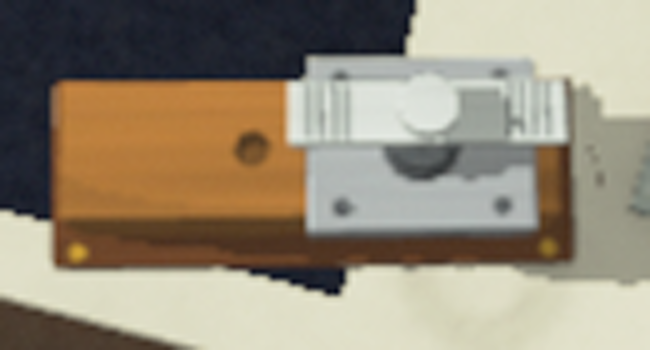

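Confirmed: this is the larger gauge, astride the wood. In the crop, the head is at (429,103), the bar runs from (287,112) to (567,112), and the hole is at (252,148).

```bash
python3 - <<'E'
from h import *
f=lambda x,y,z:np.round(ray("top",170+(x+.5)/5-.5,180+(y+.5)/5-.5,z),1)
for n,x,y,z in [("hole",252,148,92),("head",429,103,215),("barL",287,112,199),("barR",567,112,199),("plateTL",305,57,106),("plateTR",531,57,106),("plateBR",537,232,106),("plateBL",305,233,106),("blockTL",57,80,92),("blockBL",57,218,92),("footBL",52,267,12),("footBR",572,265,12),("blockL mid top edge",285,80,92),("stand front mid",285,219,92)]: print(n,f(x,y,z))
for n,u,v in [("red",237,134),("tape",296,136),("tin",297,263),("seal",183,160)]: print(n,np.round(ray("top",u,v,20)))
E
```

```text
hole [562.9 253.2  92. ]
head [563.4 179.2 215. ]
barL [562.4 234.3 199. ]
barR [562.3 124.5 199. ]
plateTL [601.1 229.6 106. ]
plateTR [601.  130.5 106. ]
plateBR [524.2 129.1 106. ]
plateBL [523.9 229.3 106. ]
blockTL [593.4 339.8  92. ]
blockBL [532.1 338.2  92. ]
footBL [517.1 351.4  12. ]
footBR [517.5 104.7  12. ]
blockL mid top edge [593.3 238.8  92. ]
stand front mid [531.5 238.5  92. ]
red [759. 217.  20.]
tape [754.  71.  20.]
tin [446.  77.  20.]
seal [693. 348.  20.]
```

Measurements agree with the given sizes: stand yaw is about 0, the hole is at (563,253) and the gauge at (563,179.5), so the slide is about +74 mm in y. I'll push the plate's −y end face with a closed, tilted gripper.

>>> carry_out:
  plan:
    - {"tx":24,"ty":38,"tz":5,"rz":0.099}
    - {"tx":24,"ty":38,"tz":5,"rz":0.099}
    - {"tx":24,"ty":38,"tz":5,"rz":0.099}
    - {"tx":24,"ty":38,"tz":5,"rz":0.099}
    - {"tx":24,"ty":38,"tz":5,"rz":0.099}
    - {"tx":24,"ty":38,"tz":5,"rz":0.099}
    - {"tx":24,"ty":38,"rz":0.099}
    - {"tx":24,"ty":38,"rz":0.099}
    - {"tx":24,"ty":38,"rz":0.099}
    - {"tx":24,"ty":38,"rz":0.099}
    - {"tx":24,"ty":38,"rz":0.099}
    - {"tx":24,"ty":38,"rz":0.099}
  gripper: 1

```text
invalid input at $.plan[0]: expected keys tx, ty, tz, rx, ry, rz
```

>>> carry_out:
  plan:
    - {"tx":24,"ty":38,"tz":3,"rx":0,"ry":0,"rz":0.099}
    - {"tx":24,"ty":38,"tz":3,"rx":0,"ry":0,"rz":0.099}
    - {"tx":24,"ty":38,"tz":3,"rx":0,"ry":0,"rz":0.099}
    - {"tx":24,"ty":38,"tz":3,"rx":0,"ry":0,"rz":0.099}
    - {"tx":24,"ty":38,"tz":3,"rx":0,"ry":0,"rz":0.099}
    - {"tx":24,"ty":38,"tz":3,"rx":0,"ry":0,"rz":0.099}
    - {"tx":24,"ty":38,"tz":3,"rx":0,"ry":0,"rz":0.099}
    - {"tx":24,"ty":38,"tz":3,"rx":0,"ry":0,"rz":0.099}
    - {"tx":24,"ty":38,"tz":3,"rx":0,"ry":0,"rz":0.099}
    - {"tx":24,"ty":38,"tz":3,"rx":0,"ry":0,"rz":0.099}
    - {"tx":24,"ty":38,"tz":3,"rx":0,"ry":0,"rz":0.099}
    - {"tx":24,"ty":38,"tz":3,"rx":0,"ry":0,"rz":0.099}
  gripper: 1

```text
time: 1.3
tool_pos: [484.6, -29.2, 262.7]
tcp_rot: [-3.141, 0.0, 1.575]
contact_force: [-0.1, -0.9, 0.6]
grip_width: 2.0
finger_force: 0.0
```

>>> carry_out:
  plan:
    - {"tx":13,"ty":20,"tz":0,"rx":0.09,"ry":0,"rz":0}
    - {"tx":13,"ty":20,"tz":0,"rx":0.09,"ry":0,"rz":0}
    - {"tx":13,"ty":20,"tz":0,"rx":0.09,"ry":0,"rz":0}
    - {"tx":13,"ty":20,"tz":0,"rx":0.09,"ry":0,"rz":0}
    - {"tx":13,"ty":20,"tz":0,"rx":0.09,"ry":0,"rz":0}
    - {"tx":13,"ty":20,"tz":0,"rx":0.09,"ry":0,"rz":0}
    - {"tx":0,"ty":0,"tz":-30,"rx":0,"ry":0,"rz":0}
    - {"tx":0,"ty":0,"tz":-30,"rx":0,"ry":0,"rz":0}
    - {"tx":0,"ty":0,"tz":-30,"rx":0,"ry":0,"rz":0}
    - {"tx":0,"ty":0,"tz":-30,"rx":0,"ry":0,"rz":0}
    - {"tx":0,"ty":0,"tz":-30,"rx":0,"ry":0,"rz":0}
    - {"tx":0,"ty":0,"tz":0,"rx":0,"ry":0,"rz":0}

```text
time: 2.5
tool_pos: [559.6, 89.4, 109.0]
tcp_rot: [-3.132, -0.541, 1.566]
contact_force: [-0.4, -0.9, 0.2]
grip_width: 0.3
finger_force: 0.0
```

>>> carry_out:
  plan:
    - {"tx":3,"ty":5,"tz":-5,"rx":0,"ry":0,"rz":0}
    - {"tx":0,"ty":5,"tz":-5,"rx":0,"ry":0,"rz":0}
    - {"tx":0,"ty":0,"tz":0,"rx":0,"ry":0,"rz":0}
    - {"tx":0,"ty":0,"tz":0,"rx":0,"ry":0,"rz":0}

```text
time: 2.9
tool_pos: [565.4, 99.3, 103.6]
tcp_rot: [3.14, -0.54, 1.572]
contact_force: [-0.0, 0.7, -0.2]
grip_width: 0.3
finger_force: 0.0
```

```bash
python3 - <<'E'
from h import *
o=bot.get_obs(); print(o['tool_pos'],o['tcp_rot'],o['contact_force'])
im=bot.capture("scene")[:,:,::-1]
cv2.imwrite("pics/c2.png",cv2.resize(im[150:310,190:370],None,fx=3.5,fy=3.5,interpolation=cv2.INTER_CUBIC))
E
```

```text
[565.44941762  99.26892995 103.60565355] [ 3.1398132  -0.53969748  1.57230832] [-5.52706339e-04  6.96939706e-01 -2.31653059e-01]
```

View pics/c2.png

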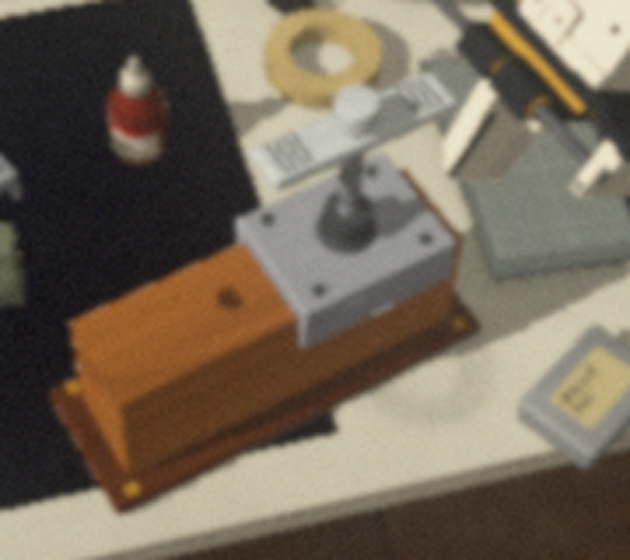

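The gauge is unmoved and level. One white finger shows at crop (470,130) and another white part at (600,170). I'll check where the TCP projects.

```bash
python3 - <<'E'
from h import *
for dx in(-46,0,46): print((proj("scene",np.array([565.4+dx,99.3,103.6]))-[190,150])*3.5)
print(bot.get_obs()['grip_width'],bot.get_obs()['finger_force'])
im=bot.capture("wrist")[:,:,::-1]; cv2.imwrite("pics/w1.png",im)
E
```

```text
[505.38479208 232.28672878]
[458.99518764 176.81252021]
[415.21412219 124.45768801]
0.7914016558680077 0.0
```

View pics/w1.png

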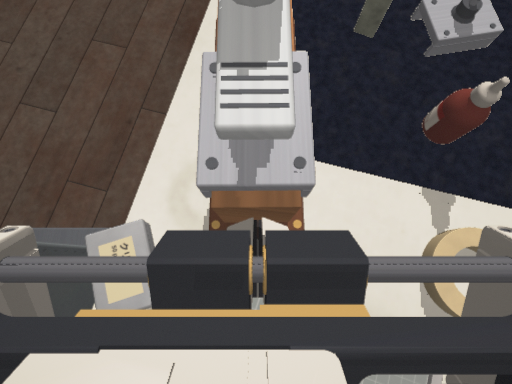

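The fingers are closed and lined up with the plate (plate end edge at row 185). Next I lower to plate height and approach.

>>> carry_out:
  plan:
    - {"tx":-2,"ty":3,"tz":-5,"rx":0,"ry":0,"rz":0}
    - {"tx":0,"ty":4,"tz":0,"rx":0,"ry":0,"rz":0}
    - {"tx":0,"ty":4,"tz":0,"rx":0,"ry":0,"rz":0}
    - {"tx":0,"ty":4,"tz":0,"rx":0,"ry":0,"rz":0}
    - {"tx":0,"ty":2,"tz":0,"rx":0,"ry":0,"rz":0}
    - {"tx":0,"ty":2,"tz":0,"rx":0,"ry":0,"rz":0}
    - {"tx":0,"ty":2,"tz":0,"rx":0,"ry":0,"rz":0}
    - {"tx":0,"ty":2,"tz":0,"rx":0,"ry":0,"rz":0}
    - {"tx":0,"ty":2,"tz":0,"rx":0,"ry":0,"rz":0}
    - {"tx":0,"ty":2,"tz":0,"rx":0,"ry":0,"rz":0}
    - {"tx":0,"ty":2,"tz":0,"rx":0,"ry":0,"rz":0}

```text
time: 4.1
tool_pos: [563.2, 127.9, 97.7]
tcp_rot: [3.141, -0.54, 1.571]
contact_force: [-0.7, -3.6, 0.5]
grip_width: 0.4
finger_force: 1.5
```

>>> carry_out:
  plan:
    - {"tx":0,"ty":5,"tz":0,"rx":0,"ry":0,"rz":0}
    - {"tx":0,"ty":5,"tz":0,"rx":0,"ry":0,"rz":0}
    - {"tx":0,"ty":5,"tz":0,"rx":0,"ry":0,"rz":0}
    - {"tx":0,"ty":5,"tz":0,"rx":0,"ry":0,"rz":0}
    - {"tx":0,"ty":5,"tz":0,"rx":0,"ry":0,"rz":0}
    - {"tx":0,"ty":5,"tz":0,"rx":0,"ry":0,"rz":0}
    - {"tx":0,"ty":5,"tz":0,"rx":0,"ry":0,"rz":0}
    - {"tx":0,"ty":5,"tz":0,"rx":0,"ry":0,"rz":0}
    - {"tx":0,"ty":5,"tz":0,"rx":0,"ry":0,"rz":0}
    - {"tx":0,"ty":4,"tz":0,"rx":0,"ry":0,"rz":0}
    - {"tx":0,"ty":3,"tz":0,"rx":0,"ry":0,"rz":0}
    - {"tx":0,"ty":0,"tz":0,"rx":0,"ry":0,"rz":0}

```text
time: 5.3
tool_pos: [563.0, 180.6, 97.8]
tcp_rot: [-3.141, -0.54, 1.571]
contact_force: [0.8, -1.7, -0.3]
grip_width: 0.3
finger_force: 0.4
```

```bash
python3 - <<'E'
from h import *
o=bot.get_obs(); print(o['tool_pos'],o['contact_force'])
im=bot.capture("top")[:,:,::-1]; cv2.imwrite("pics/top1.png",im)
cv2.imwrite("pics/c3.png",cv2.resize(im[180:250,170:300],None,fx=5,fy=5,interpolation=cv2.INTER_CUBIC))
E
```

```text
[562.95878436 180.59228663  97.76871932] [ 0.77485394 -1.68719676 -0.28971872]
```

View pics/c3.png

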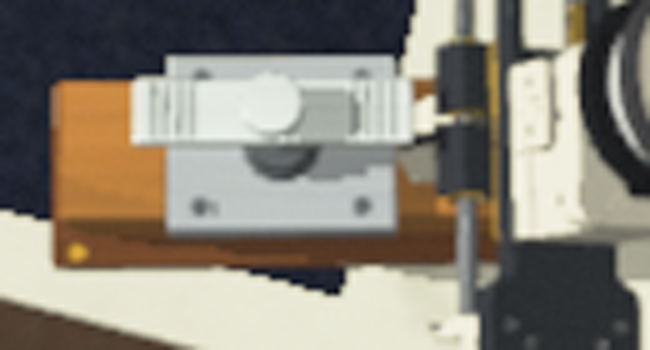

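The gauge has moved about 140 crop px. Head is at (273,103); screws are at (202,75), (361,75), (202,206) and (361,206). Next is a sub-pixel check of the remaining distance.

```bash
python3 - <<'E'
from h import *
g0=cv2.cvtColor(cv2.imread("pics/top0.png"),6).astype(np.float32); g1=cv2.cvtColor(cv2.imread("pics/top1.png"),6).astype(np.float32)
# hole centroid (dark on wood)
p=g0[202:217,211:229]; w=np.clip(np.median(p)-15-p,0,None); yy,xx=np.mgrid[202:217,211:229]
hu,hv=(w*xx).sum()/w.sum(),(w*yy).sum()/w.sum(); H=ray("top",hu,hv,92); print("hole",hu,hv,H)
# displacement of plate: template match with upsampling
up=lambda a:cv2.resize(a,None,fx=10,fy=10,interpolation=cv2.INTER_CUBIC)
t=up(g0[212:229,229:281]); s=up(g1[208:233,196:258])
_,_,_,l=cv2.minMaxLoc(cv2.matchTemplate(s,t,cv2.TM_CCOEFF_NORMED)); 
du=196+l[0]/10-229; dv=208+l[1]/10-212
print(du,dv, ray("top",255+du,215+dv,106)-ray("top",255,215,106))
# head blobs
for g,(x0,x1) in((g0,(246,268)),(g1,(214,236))):
    q=g[192:214,x0:x1]; print(np.round(q.max()))
    c=cv2.HoughCircles(cv2.normalize(up(q),None,0,255,32).astype(np.uint8),3,1,50,param1=60,param2=10,minRadius=45,maxRadius=80)
    if c is not None:
        x,y,r=c[0,0]; u=x0+(x+.5)/10-.5;v=192+(y+.5)/10-.5; print(u,v,r,ray("top",u,v,215))
# plate end edges along rows 222-224 (clear)
for g in(g0,g1):
    r=g[218:224].mean(0); d=np.diff(r); print([ (i,round(float(d[i]),1)) for i in range(190,290) if abs(d[i])>12])
E
```

```text
hole 219.80995850622406 208.89626556016597 [563.53395448 253.62886858  92.        ]
-28.0 0.0 [ 0.09961227 60.72556873  0.        ]
227.0
255.5 200.0 57.1 [563.76367056 178.9588949  215.        ]
238.0
224.3 200.4 53.5 [563.0496479  238.91039232 215.        ]
[(230, 48.0), (231, 23.2), (232, -12.8), (235, -14.7), (236, -26.3), (238, 14.8), (239, 21.3), (268, -23.7), (269, -14.2), (271, 23.8), (272, 13.8), (275, -18.2), (276, -44.0), (277, -30.2), (281, -15.2), (283, 37.8), (284, 43.8), (285, 15.2)]
[(202, 36.2), (203, 28.3), (207, -19.0), (208, -26.3), (210, 23.0), (213, 13.5), (239, -12.3), (240, -27.7), (241, -12.8), (242, 14.8), (243, 24.7), (247, -26.8), (248, -51.3), (249, -21.7), (260, 13.0), (261, 15.2), (263, -26.2), (267, 27.0), (269, -46.0), (271, 79.8), (272, 76.7), (273, 17.0), (285, -36.5), (286, -17.7)]
```

>>> carry_out:
  plan:
    - {"tx":0,"ty":3,"tz":0,"rx":0,"ry":0,"rz":0}
    - {"tx":0,"ty":3,"tz":0,"rx":0,"ry":0,"rz":0}
    - {"tx":0,"ty":3,"tz":0,"rx":0,"ry":0,"rz":0}
    - {"tx":0,"ty":2,"tz":0,"rx":0,"ry":0,"rz":0}
    - {"tx":0,"ty":1,"tz":0,"rx":0,"ry":0,"rz":0}
    - {"tx":0,"ty":1,"tz":0,"rx":0,"ry":0,"rz":0}
    - {"tx":0,"ty":0,"tz":0,"rx":0,"ry":0,"rz":0}
    - {"tx":0,"ty":0,"tz":0,"rx":0,"ry":0,"rz":0}

```text
time: 6.15
tool_pos: [563.1, 193.1, 97.8]
tcp_rot: [-3.142, -0.54, 1.571]
contact_force: [0.4, -0.9, -0.6]
grip_width: 0.2
finger_force: 1.0
```

```bash
python3 - <<'E'
from h import *
o=bot.get_obs(); print(o['tool_pos'],o['contact_force'])
for n in("top","scene"): cv2.imwrite(f"pics/{n}2.png",bot.capture(n)[:,:,::-1])
g=cv2.cvtColor(cv2.imread("pics/top2.png"),6).astype(np.float32)
g0=cv2.cvtColor(cv2.imread("pics/top0.png"),6).astype(np.float32)
up=lambda a:cv2.resize(a,None,fx=10,fy=10,interpolation=cv2.INTER_CUBIC)
# plate end edges in rows 216..224, subpixel steepest weighted
r=g[216:224].mean(0); d=np.diff(r)
L=np.arange(192,202); wl=np.clip(d[L],0,None); R=np.arange(236,247); wr=np.clip(-d[R],0,None)
print([ (i,round(float(d[i]))) for i in range(185,255) if abs(d[i])>12])
# block left end from brown vs dark mat in rows 200..215, same in both
for G in(g0,g):
    e=np.diff(G[198:220].mean(0)); i=np.arange(177,186); w=np.abs(e[i]); u=(w*(i+.5)).sum()/w.sum(); print("block end",u,ray("top",u,209,92))
s=up(g[208:233,188:252]); t=up(g0[212:229,229:281])
_,c,_,l=cv2.minMaxLoc(cv2.matchTemplate(s,t,cv2.TM_CCOEFF_NORMED)); du=188+l[0]/10-229
print(c,du,ray("top",255+du,215,106)-ray("top",255,215,106))
E
```

```text
[563.08217748 193.11087799  97.75244118] [ 0.43731899 -0.88907762 -0.5807607 ]
[(196, 48), (197, 25), (202, -22), (204, 13), (205, 18), (234, -15), (235, -16), (237, 22), (238, 12), (242, -42), (243, -55)]
block end 180.45159795535503 [563.4252428  340.26042273  92.        ]
block end 180.47616386305597 [563.42516675 340.20643105  92.        ]
0.98899245262146 -33.80000000000001 [ 0.12021954 73.28815559  0.        ]
```

Plate centre measures y≈252.7 (width comes out at 100.3, as it should) against the hole at ≈253.5. I'll nudge 1 mm, retreat, and go above the head.

>>> carry_out:
  plan:
    - {"tx":0,"ty":0.5,"tz":0,"rx":0,"ry":0,"rz":0}
    - {"tx":0,"ty":0.5,"tz":0,"rx":0,"ry":0,"rz":0}
    - {"tx":0,"ty":0,"tz":0,"rx":0,"ry":0,"rz":0}
    - {"tx":0,"ty":0,"tz":0,"rx":0,"ry":0,"rz":0}
    - {"tx":0,"ty":-10,"tz":1,"rx":0,"ry":0,"rz":0}
    - {"tx":0,"ty":-30,"tz":5,"rx":0,"ry":0,"rz":0}
    - {"tx":0,"ty":-40,"tz":10,"rx":0,"ry":0,"rz":0}
    - {"tx":0,"ty":-20,"tz":35,"rx":0,"ry":0,"rz":0}
    - {"tx":0,"ty":0,"tz":40,"rx":0,"ry":0,"rz":0}
    - {"tx":0,"ty":0,"tz":40,"rx":-0.09,"ry":0,"rz":0}
    - {"tx":0,"ty":0,"tz":30,"rx":-0.09,"ry":0,"rz":0}
    - {"tx":0,"ty":0,"tz":0,"rx":-0.09,"ry":0,"rz":0}

```text
time: 7.45
tool_pos: [565.0, 93.1, 264.2]
tcp_rot: [3.132, -0.266, 1.572]
contact_force: [-0.4, 1.3, -0.7]
grip_width: 0.5
finger_force: 0.0
```

>>> carry_out:
  plan:
    - {"tx":0,"ty":20,"tz":0,"rx":-0.09,"ry":0,"rz":0}
    - {"tx":0,"ty":30,"tz":0,"rx":-0.09,"ry":0,"rz":0}
    - {"tx":0,"ty":30,"tz":0,"rx":-0.09,"ry":0,"rz":0}
    - {"tx":0,"ty":30,"tz":0,"rx":0,"ry":0,"rz":0}
    - {"tx":0,"ty":30,"tz":0,"rx":0,"ry":0,"rz":0}
    - {"tx":0,"ty":20,"tz":0,"rx":0,"ry":0,"rz":0}
    - {"tx":0,"ty":0,"tz":0,"rx":0,"ry":0,"rz":0}
    - {"tx":0,"ty":0,"tz":0,"rx":0,"ry":0,"rz":0}

```text
time: 8.25
tool_pos: [562.9, 253.7, 258.4]
tcp_rot: [-3.141, 0.001, 1.571]
contact_force: [-0.7, 0.0, -0.3]
grip_width: 0.1
finger_force: 0.0
```

>>> carry_out:
  plan:
    - {"tx":0,"ty":0,"tz":-15,"rx":0,"ry":0,"rz":0}
    - {"tx":0,"ty":0,"tz":-15,"rx":0,"ry":0,"rz":0}
    - {"tx":0,"ty":0,"tz":-8,"rx":0,"ry":0,"rz":0}
    - {"tx":0,"ty":0,"tz":-2,"rx":0,"ry":0,"rz":0}
    - {"tx":0,"ty":0,"tz":-1,"rx":0,"ry":0,"rz":0}
    - {"tx":0,"ty":0,"tz":-1,"rx":0,"ry":0,"rz":0}
    - {"tx":0,"ty":0,"tz":-1,"rx":0,"ry":0,"rz":0}
    - {"tx":0,"ty":0,"tz":-1,"rx":0,"ry":0,"rz":0}
    - {"tx":0,"ty":0,"tz":0,"rx":0,"ry":0,"rz":0}

```text
time: 9.15
tool_pos: [563.4, 254.0, 215.1]
tcp_rot: [3.14, -0.0, 1.571]
contact_force: [1.4, 0.3, 1.8]
grip_width: 0.4
finger_force: 0.7
```

>>> carry_out:
  plan:
    - {"tx":0,"ty":0,"tz":-1,"rx":0,"ry":0,"rz":0}
    - {"tx":0,"ty":0,"tz":-1,"rx":0,"ry":0,"rz":0}
    - {"tx":0,"ty":0,"tz":-1,"rx":0,"ry":0,"rz":0}
    - {"tx":0,"ty":0,"tz":0,"rx":0,"ry":0,"rz":0}

```text
time: 9.55
tool_pos: [563.2, 254.0, 211.6]
tcp_rot: [3.141, -0.0, 1.571]
contact_force: [0.3, 0.0, 1.1]
grip_width: 0.0
finger_force: 0.6
```

>>> carry_out:
  plan:
    - {"tx":0,"ty":0,"tz":-1,"rx":0,"ry":0,"rz":0}
    - {"tx":0,"ty":0,"tz":-1,"rx":0,"ry":0,"rz":0}
    - {"tx":0,"ty":0,"tz":-1,"rx":0,"ry":0,"rz":0}
    - {"tx":0,"ty":0,"tz":-1,"rx":0,"ry":0,"rz":0}
    - {"tx":0,"ty":0,"tz":0,"rx":0,"ry":0,"rz":0}

```text
time: 10.05
tool_pos: [563.0, 254.0, 207.5]
tcp_rot: [-3.141, 0.0, 1.571]
contact_force: [0.0, 0.4, 0.7]
grip_width: 0.2
finger_force: 0.4
```

>>> carry_out:
  plan:
    - {"tx":0,"ty":0,"tz":-2,"rx":0,"ry":0,"rz":0}
    - {"tx":0,"ty":0,"tz":-2,"rx":0,"ry":0,"rz":0}
    - {"tx":0,"ty":0,"tz":-2,"rx":0,"ry":0,"rz":0}
    - {"tx":0,"ty":0,"tz":-2,"rx":0,"ry":0,"rz":0}
    - {"tx":0,"ty":0,"tz":-2,"rx":0,"ry":0,"rz":0}
    - {"tx":0,"ty":0,"tz":-2,"rx":0,"ry":0,"rz":0}
    - {"tx":0,"ty":0,"tz":-2,"rx":0,"ry":0,"rz":0}
    - {"tx":0,"ty":0,"tz":-2,"rx":0,"ry":0,"rz":0}
    - {"tx":0,"ty":0,"tz":-2,"rx":0,"ry":0,"rz":0}
    - {"tx":0,"ty":0,"tz":-2,"rx":0,"ry":0,"rz":0}
    - {"tx":0,"ty":0,"tz":-2,"rx":0,"ry":0,"rz":0}

```text
time: 11.15
tool_pos: [563.0, 254.0, 185.5]
tcp_rot: [-3.141, 0.0, 1.571]
contact_force: [-0.7, -0.4, 1.4]
grip_width: 0.5
finger_force: 0.9
```

>>> carry_out:
  plan:
    - {"tx":0,"ty":0,"tz":-1,"rx":0,"ry":0,"rz":0}
    - {"tx":0,"ty":0,"tz":-1,"rx":0,"ry":0,"rz":0}
    - {"tx":0,"ty":0,"tz":0,"rx":0,"ry":0,"rz":0}

```text
time: 11.45
tool_pos: [563.0, 254.0, 183.5]
tcp_rot: [-3.141, 0.0, 1.571]
contact_force: [0.2, -0.6, -0.0]
grip_width: 0.3
finger_force: 0.0
```

The forces are low, so I'll look to make sure the rod is following.

```bash
python3 - <<'E'
from h import *
print(bot.get_obs()['contact_force'])
im=bot.capture("scene")[:,:,::-1]
print(proj("scene",np.array([563,254,183.5])))
cv2.imwrite("pics/c4.png",cv2.resize(im[130:290,180:360],None,fx=3.5,fy=3.5,interpolation=cv2.INTER_CUBIC))
E
```

```text
[ 0.18124767 -0.594935   -0.04368859]
[254.99762027 206.5943773 ]
```

View pics/c4.png

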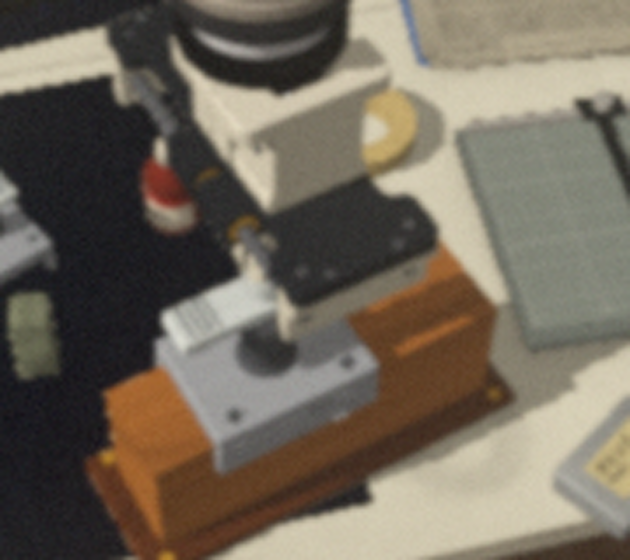

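The bar and head have gone down with the fingers: bar end is at crop (190,325), well below where it was. So the rod is in the hole. I'll continue gently.

>>> carry_out:
  plan:
    - {"tx":0,"ty":0,"tz":-1,"rx":0,"ry":0,"rz":0}
    - {"tx":0,"ty":0,"tz":-1,"rx":0,"ry":0,"rz":0}
    - {"tx":0,"ty":0,"tz":-1,"rx":0,"ry":0,"rz":0}
    - {"tx":0,"ty":0,"tz":0,"rx":0,"ry":0,"rz":0}

```text
time: 11.9
tool_pos: [563.1, 253.9, 180.6]
tcp_rot: [3.142, 0.0, 1.571]
contact_force: [-0.1, -0.4, 0.4]
grip_width: 0.6
finger_force: 0.3
```

>>> carry_out:
  plan:
    - {"tx":0,"ty":0,"tz":-1,"rx":0,"ry":0,"rz":0}
    - {"tx":0,"ty":0,"tz":-1,"rx":0,"ry":0,"rz":0}
    - {"tx":0,"ty":0,"tz":-1,"rx":0,"ry":0,"rz":0}
    - {"tx":0,"ty":0,"tz":0,"rx":0,"ry":0,"rz":0}

```text
time: 12.3
tool_pos: [563.1, 254.0, 177.5]
tcp_rot: [-3.142, 0.0, 1.571]
contact_force: [-0.0, -0.3, 0.2]
grip_width: 0.8
finger_force: 0.2
```

>>> carry_out:
  plan:
    - {"tx":0,"ty":0,"tz":-1,"rx":0,"ry":0,"rz":0}
    - {"tx":0,"ty":0,"tz":-1,"rx":0,"ry":0,"rz":0}
    - {"tx":0,"ty":0,"tz":-1,"rx":0,"ry":0,"rz":0}
    - {"tx":0,"ty":0,"tz":0,"rx":0,"ry":0,"rz":0}

```text
time: 12.7
tool_pos: [563.1, 254.0, 174.5]
tcp_rot: [3.142, -0.0, 1.571]
contact_force: [-0.4, 1.2, -0.2]
grip_width: 0.8
finger_force: 0.2
```

>>> carry_out:
  plan:
    - {"tx":0,"ty":0,"tz":-1,"rx":0,"ry":0,"rz":0}
    - {"tx":0,"ty":0,"tz":-1,"rx":0,"ry":0,"rz":0}
    - {"tx":0,"ty":0,"tz":0,"rx":0,"ry":0,"rz":0}

```text
time: 13.0
tool_pos: [563.1, 254.0, 172.6]
tcp_rot: [3.142, -0.0, 1.571]
contact_force: [-0.3, -0.1, 0.3]
grip_width: 0.5
finger_force: 0.2
```

>>> carry_out:
  plan:
    - {"tx":0,"ty":0,"tz":-1,"rx":0,"ry":0,"rz":0}
    - {"tx":0,"ty":0,"tz":-1,"rx":0,"ry":0,"rz":0}
    - {"tx":0,"ty":0,"tz":-1,"rx":0,"ry":0,"rz":0}

```text
time: 13.3
tool_pos: [563.1, 254.0, 169.7]
tcp_rot: [3.141, -0.0, 1.571]
contact_force: [-1.0, 0.0, 0.8]
grip_width: 0.3
finger_force: 0.9
```

>>> carry_out:
  plan:
    - {"tx":0,"ty":0,"tz":-1,"rx":0,"ry":0,"rz":0}
    - {"tx":0,"ty":0,"tz":-1,"rx":0,"ry":0,"rz":0}
    - {"tx":0,"ty":0,"tz":-1,"rx":0,"ry":0,"rz":0}

```text
time: 13.6
tool_pos: [563.5, 254.1, 168.4]
tcp_rot: [3.14, -0.0, 1.571]
contact_force: [-2.6, -1.3, 13.8]
grip_width: 0.7
finger_force: 7.3
```

Bottomed at about 14 N, so the hole is about 44.5 mm deep. Holding.

>>> carry_out:
  plan:
    - {"tx":0,"ty":0,"tz":0,"rx":0,"ry":0,"rz":0}
    - {"tx":0,"ty":0,"tz":0,"rx":0,"ry":0,"rz":0}
    - {"tx":0,"ty":0,"tz":0,"rx":0,"ry":0,"rz":0}

```text
time: 13.9
tool_pos: [563.6, 254.1, 168.4]
tcp_rot: [3.139, -0.001, 1.571]
contact_force: [-2.5, -0.8, 10.1]
grip_width: 0.3
finger_force: 5.1
```

>>> carry_out:
  plan:
    - {"tx":0,"ty":0,"tz":0,"rx":0,"ry":0,"rz":0}
    - {"tx":0,"ty":0,"tz":0,"rx":0,"ry":0,"rz":0}
    - {"tx":0,"ty":0,"tz":0,"rx":0,"ry":0,"rz":0}
    - {"tx":0,"ty":0,"tz":0,"rx":0,"ry":0,"rz":0}
    - {"tx":0,"ty":0,"tz":0,"rx":0,"ry":0,"rz":0}
    - {"tx":0,"ty":0,"tz":0,"rx":0,"ry":0,"rz":0}
    - {"tx":0,"ty":0,"tz":0,"rx":0,"ry":0,"rz":0}
    - {"tx":0,"ty":0,"tz":0,"rx":0,"ry":0,"rz":0}
    - {"tx":0,"ty":0,"tz":0,"rx":0,"ry":0,"rz":0}
    - {"tx":0,"ty":0,"tz":0,"rx":0,"ry":0,"rz":0}

```text
time: 14.9
tool_pos: [563.6, 254.1, 168.5]
tcp_rot: [3.139, -0.001, 1.571]
contact_force: [-1.8, -1.5, 9.4]
grip_width: 0.1
finger_force: 5.1
```

>>> carry_out:
  plan:
    - {"tx":0,"ty":0,"tz":20,"rx":0,"ry":0,"rz":0}
    - {"tx":0,"ty":0,"tz":20,"rx":0,"ry":0,"rz":0.142}
    - {"tx":0,"ty":0,"tz":20,"rx":0,"ry":0,"rz":0.143}
    - {"tx":0,"ty":0,"tz":0,"rx":0,"ry":0,"rz":0.143}
    - {"tx":0,"ty":0,"tz":0,"rx":0,"ry":0,"rz":0.143}
    - {"tx":0,"ty":0,"tz":0,"rx":0,"ry":0,"rz":0.143}
    - {"tx":0,"ty":0,"tz":0,"rx":0,"ry":0,"rz":0.143}
    - {"tx":0,"ty":0,"tz":0,"rx":0,"ry":0,"rz":0.143}
    - {"tx":0,"ty":0,"tz":0,"rx":0,"ry":0,"rz":0.143}
    - {"tx":0,"ty":0,"tz":0,"rx":0,"ry":0,"rz":0.143}
    - {"tx":0,"ty":0,"tz":0,"rx":0,"ry":0,"rz":0.143}
    - {"tx":0,"ty":0,"tz":0,"rx":0,"ry":0,"rz":0.142}

```text
time: 16.1
tool_pos: [563.0, 254.0, 226.3]
tcp_rot: [-3.142, -0.001, -3.135]
contact_force: [-0.3, 0.1, 0.3]
grip_width: 0.8
finger_force: 0.0
```

>>> carry_out:
  plan:
    - {"tx":0,"ty":0,"tz":0,"rx":0,"ry":0,"rz":0}
    - {"tx":0,"ty":0,"tz":0,"rx":0,"ry":0,"rz":0}
    - {"tx":0,"ty":0,"tz":0,"rx":0,"ry":0,"rz":0}
    - {"tx":0,"ty":0,"tz":0,"rx":0,"ry":0,"rz":0}
    - {"tx":0,"ty":0,"tz":0,"rx":0,"ry":0,"rz":0}
    - {"tx":0,"ty":0,"tz":0,"rx":0,"ry":0,"rz":0}
    - {"tx":0,"ty":0,"tz":0,"rx":0,"ry":0,"rz":0}
    - {"tx":0,"ty":0,"tz":0,"rx":0,"ry":0,"rz":0}
  gripper: 0.38

```text
time: 16.9
tool_pos: [563.1, 254.0, 226.7]
tcp_rot: [3.141, 0.0, -3.142]
contact_force: [0.4, 0.3, -0.3]
grip_width: 56.1
finger_force: 0.0
```

```bash
python3 - <<'E'
from h import *
o=bot.get_obs(); print(o['tool_pos'],o['tcp_rot'],o['grip_width'],o['joint_positions'][5])
cv2.imwrite("pics/w2.png",bot.capture("wrist")[:,:,::-1])
E
```

```text
[563.13243977 253.99344503 226.73545157] [ 3.14146368e+00  2.47271062e-05 -3.14158870e+00] 56.066724363235274 -1.2711568750563276
```

View pics/w2.png

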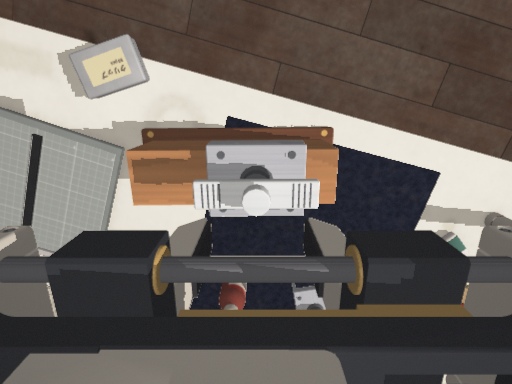

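The bar lies along y, with the head at (256,200) centred between the fingers. The fingertips will land on the ribbed ends. Descending.

>>> carry_out:
  plan:
    - {"tx":0,"ty":0,"tz":-15,"rx":0,"ry":0,"rz":0}
    - {"tx":0,"ty":0,"tz":-15,"rx":0,"ry":0,"rz":0}
    - {"tx":0,"ty":0,"tz":-15,"rx":0,"ry":0,"rz":0}
    - {"tx":0,"ty":0,"tz":-15,"rx":0,"ry":0,"rz":0}
    - {"tx":0,"ty":0,"tz":-8,"rx":0,"ry":0,"rz":0}
    - {"tx":0,"ty":0,"tz":-3,"rx":0,"ry":0,"rz":0}
    - {"tx":0,"ty":0,"tz":-2,"rx":0,"ry":0,"rz":0}
    - {"tx":0,"ty":0,"tz":-1,"rx":0,"ry":0,"rz":0}
    - {"tx":0,"ty":0,"tz":-1,"rx":0,"ry":0,"rz":0}
    - {"tx":0,"ty":0,"tz":-1,"rx":0,"ry":0,"rz":0}

```text
time: 17.95
tool_pos: [563.4, 254.0, 151.2]
tcp_rot: [3.141, 0.001, -3.141]
contact_force: [-0.5, -0.0, -0.7]
grip_width: 56.5
finger_force: 0.0
```

>>> carry_out:
  plan:
    - {"tx":0,"ty":0,"tz":-1,"rx":0,"ry":0,"rz":0}
    - {"tx":0,"ty":0,"tz":-1,"rx":0,"ry":0,"rz":0}
    - {"tx":0,"ty":0,"tz":-1,"rx":0,"ry":0,"rz":0}
    - {"tx":0,"ty":0,"tz":-1,"rx":0,"ry":0,"rz":0}
    - {"tx":0,"ty":0,"tz":-1,"rx":0,"ry":0,"rz":0}
    - {"tx":0,"ty":0,"tz":-1,"rx":0,"ry":0,"rz":0}

```text
time: 18.55
tool_pos: [563.3, 254.0, 144.8]
tcp_rot: [3.141, 0.0, -3.141]
contact_force: [-0.0, 0.6, 2.7]
grip_width: 56.7
finger_force: 1.8
```

Sliding the bar at about 3–4 N. It should reach the boss at z≈136.

>>> carry_out:
  plan:
    - {"tx":0,"ty":0,"tz":-1,"rx":0,"ry":0,"rz":0}
    - {"tx":0,"ty":0,"tz":-1,"rx":0,"ry":0,"rz":0}
    - {"tx":0,"ty":0,"tz":-1,"rx":0,"ry":0,"rz":0}
    - {"tx":0,"ty":0,"tz":-1,"rx":0,"ry":0,"rz":0}
    - {"tx":0,"ty":0,"tz":-1,"rx":0,"ry":0,"rz":0}
    - {"tx":0,"ty":0,"tz":-1,"rx":0,"ry":0,"rz":0}
    - {"tx":0,"ty":0,"tz":-1,"rx":0,"ry":0,"rz":0}

```text
time: 19.25
tool_pos: [563.2, 254.0, 137.7]
tcp_rot: [3.141, 0.0, -3.141]
contact_force: [0.7, 0.6, 3.3]
grip_width: 57.1
finger_force: 1.8
```

>>> carry_out:
  plan:
    - {"tx":0,"ty":0,"tz":-1,"rx":0,"ry":0,"rz":0}
    - {"tx":0,"ty":0,"tz":-1,"rx":0,"ry":0,"rz":0}

```text
time: 19.45
tool_pos: [563.3, 254.0, 136.2]
tcp_rot: [3.141, 0.001, -3.141]
contact_force: [-1.7, -0.3, 11.6]
grip_width: 57.2
finger_force: 5.7
```

The bar lies on the boss: z is 136.2 and the force has risen to 11.6 N. I'll settle, then lift straight up.

>>> carry_out:
  plan:
    - {"tx":0,"ty":0,"tz":-0.5,"rx":0,"ry":0,"rz":0}
    - {"tx":0,"ty":0,"tz":0,"rx":0,"ry":0,"rz":0}
    - {"tx":0,"ty":0,"tz":0,"rx":0,"ry":0,"rz":0}
    - {"tx":0,"ty":0,"tz":3,"rx":0,"ry":0,"rz":0}
    - {"tx":0,"ty":0,"tz":10,"rx":0,"ry":0,"rz":0}
    - {"tx":0,"ty":0,"tz":20,"rx":0,"ry":0,"rz":0}
    - {"tx":0,"ty":0,"tz":30,"rx":0,"ry":0,"rz":0}
    - {"tx":0,"ty":0,"tz":30,"rx":0,"ry":0,"rz":0}
    - {"tx":0,"ty":0,"tz":20,"rx":0,"ry":0,"rz":0}
    - {"tx":0,"ty":-40,"tz":0,"rx":0,"ry":0,"rz":0}
    - {"tx":0,"ty":-40,"tz":0,"rx":0,"ry":0,"rz":0}
    - {"tx":0,"ty":-40,"tz":0,"rx":0,"ry":0,"rz":0}

```text
time: 20.65
tool_pos: [562.7, 132.9, 248.5]
tcp_rot: [-3.142, -0.0, -3.14]
contact_force: [-0.1, -0.4, 0.2]
grip_width: 56.9
finger_force: 0.0
```

>>> carry_out:
  plan:
    - {"tx":0,"ty":-40,"tz":0,"rx":0,"ry":0,"rz":0}
    - {"tx":0,"ty":-40,"tz":0,"rx":0,"ry":0,"rz":0}
    - {"tx":0,"ty":-40,"tz":0,"rx":0,"ry":0,"rz":0}
    - {"tx":0,"ty":0,"tz":0,"rx":0,"ry":0,"rz":0}
    - {"tx":0,"ty":0,"tz":0,"rx":0,"ry":0,"rz":0}

```text
time: 21.15
tool_pos: [563.0, 13.3, 248.3]
tcp_rot: [3.141, -0.001, 3.14]
contact_force: [0.2, 0.3, 0.4]
grip_width: 57.1
finger_force: 0.0
```

```bash
python3 - <<'E'
from h import *
im=bot.capture("scene")[:,:,::-1]
cv2.imwrite("pics/c5.png",cv2.resize(im[130:290,180:360],None,fx=3.5,fy=3.5,interpolation=cv2.INTER_CUBIC))
E
```

```text
(no output)
```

View pics/c5.png

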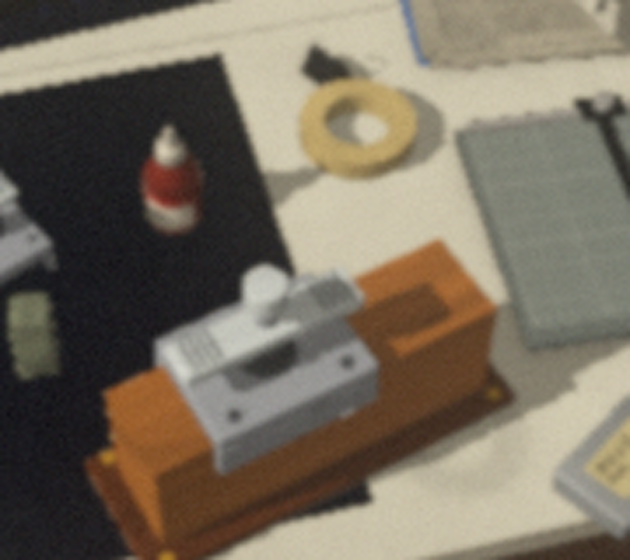

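The bar lies level on the boss, with the head above it at (265,290). The gauge sits flat and the bystanders are unmoved. Handing in.

```bash
python3 -c "
from plant import bot
print(bot.close_job())"
```

```text
the job is handed in; nothing more can be done
None
```

The job is handed in: the hole is about 44.5 mm deep, the rod was held on its bottom at about 10 N for 1.3 s and left standing there, the stop plate lies on the boss, and nothing around it was visibly disturbed; no verdict was shown.

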